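# Lean the gilded board on the bench rest and hold a spring clip gaping over its top edge

## Robot

A 6-joint arm with a two-finger parallel gripper is mounted at the origin on the work surface. World frame = base frame: x ahead of the robot, y to its left, z up, the work surface at z = 0. Lengths are in mm, angles in rad, forces in N, time in s.
With the tool pointing down it reaches from about 275 to 875 mm from the base axis. Payload 12.5 kg.
Tool frame: the origin (TCP) lies midway between the tips of the shut fingers; the grasp point (between the pads) lies 19 mm behind it; z points along the fingers, y is the direction in which the jaws open and shut (so a half turn about z gives the same grasp; the last joint's range is limited). The gripper opens to 85 mm and grips with 20 to 120 N. Pads are 22 mm wide; open, the fingers measure 114 mm over their backs; the gripper's body (76 mm by 85 mm) begins 54 mm behind the grasp point. The pads swing forward as they close: fully open they stand 13 mm farther back than shut.
Start: joints at [1.043, 0.351, 1.652, -0, 1.139, -0.085], TCP at [235.627, 496.955, 231.29] pointing down, gripper open.
Joint ranges: [-2.75, 2.75], [-0.79, 2.1], [0.01, 2.65], [-1.57, 4.71], [0.07, 3.14], [-2.87, 2.87]. Speed limits (rad/s): [2.22, 2.22, 2.79, 3.14, 3.14, 3.14].

## Interface

Orientations are given as [roll, pitch, yaw] about the fixed x, y, z axes, in that order (R = Rz(yaw) Ry(pitch) Rx(roll)).
In Python, from plant import sensors, cams, sign_off gives the robot as it stands.
- The arm moves only by the tool play_rows, never from a script. Its argument "steps" is a list of rows, each a list of 3 entries, a list of its own where there are three numbers: the turn, a rotation vector about the tool's x, y, z in rad, then the shift along the tool's x, y, z in mm, then the finger opening in mm, from 0 to 85.4. In form: [[[wx, wy, wz], [tx, ty, tz], fingers], ...]. A call has 1 to 12 rows; each row shifts and turns the commanded pose from where the row before left it, along the tool's axes as they then stand; what a row does not reach is not made up. A row lasts 1/10 s, in which the tool goes at most 50 mm and 8.59 degrees, less where a joint would pass 70% of its speed; a pose out of reach is approached as far as the arm can. A call is refused whole if a number of a shift passes 50 or a number of a turn 0.15, either way. A call with a gripper value outside its range is refused whole. The fingers move at their own pace and stop on an object; the grip force is fixed at half the most. Time passes only in rows, so rows that do not move let the fingers close. It gives the time, the measured TCP pose, the force and the opening at its end, in the units of the state.
- sensors.observe(): the state, without advancing time (a new reading comes with each control period).
- cams.get_image(name): name is "scene" or "top" or "wrist"; returns (picture, depth): 420x560x3 uint8, red, green, blue; 420x560 float32, mm along the optical axis (not along the pixel's ray), 0 where there is no reading.
- cams.camera_params(name): a dict with "fovy" (degrees; the focal length in pixels is half the picture's height over the tangent of half this angle, whatever the lens; pixels are square), "cx", "cy" (the principal point, pixels), "position" and "rotation" of the camera in the world. Camera axes: x right, y up, looking along -z (the intrinsics and any distortion apply to the point x, -y, -z); pixel columns grow to the right and rows downward; lengths in mm; the calibration is good to about 2 mm. A picture is of the moment at which its call begins: read the wrist's pose just before it. camera_params takes no time and is no camera call; for the wrist camera it gives the pose at the moment of the call.
- sign_off(): hands the job in, once; it reports no verdict.
The state is a dict: "t": time; "q": joint angles; "qvel": joint speeds; "effort": joint torques, N m; "eef_pos": TCP position; "tcp_rot": TCP orientation; "ft_force": force on the tool from outside, world axes, zero at the start; "moment": the same for the moment, N m; "opening": opening from 0.0 (shut) to 1.0 (fully open).
Only numpy, scipy, OpenCV 4.12 (cv2) and the standard library are available. Lean on these libraries where they do the work, as an engineer would, in place of code of your own. Each camera call takes 0.05 s, during which the arm holds its last target.

## Task

Take the white board with the gold lines out of the drying rack and carry it upright to the bench rest and lean it there, centred, its foot in the groove and its back on the cross bar, and let go of it. Then squeeze the blue spring clip fully open, take it off its stand and bring it over the board's top edge near the middle and square to it, one jaw in front and one behind, well down over the edge but touching the board nowhere, so that I can slip a moulding in. Finish holding the clip there, wide open; leave the other things where they are.

Things in the scene. Friction and masses are not known exactly. Their poses are not given: they have to be found in the camera images.
- board: The white board with gold lines, a rigid slab 150 mm wide (its x) x 10 mm thick (its y) x 160 mm tall (its z), 0.1 to 0.25 kg. Origin: centre of its underside; z runs up the board. Front and back are alike, either may face forward. It starts upright in one of the rack's two slots, its foot 12 mm above the table, the slot's walls 30 mm tall around the foot.
- board_top (a point): Middle of the white board's top edge, 160 mm up the board's z from its origin.
- red_board: The other board in the rack, brick red, same size and axes as the white one; a bystander, must stay. The two boards stand parallel, 110 mm apart.
- rack: Fixed wooden drying rack, 130 mm long (x) x 200 mm (y) x 42 mm tall, two slots 13 mm wide running along its x at y = +55 and -55 mm. Origin: centre of its underside.
- rest: Fixed dark wooden bench rest. Origin: underside, z up; its front is -x, boards lean back towards +x. Base plate 15 mm thick, x from -55 to +95 mm, y +-90 mm. A groove for a board's foot runs along y (see rest_groove), a brass cross bar behind it (see rest_bar). A board with its foot mid-groove leans about 0.31 rad from vertical when its back meets the bar.
- rest_groove (a point): Middle of the groove's floor (rest frame x = -20, y = 0, z = 15 mm). The groove is 160 mm long and 20 mm wide, between a front lip (inner face at rest x = -30 mm, 17 mm tall above the floor) and a rear strip (inner face x = -10 mm, 10 mm tall).
- rest_bar (a point): Middle of the axis of the cross bar, 12 mm thick and 120 mm long along the rest's y (rest frame x = 16 mm, z = 95 mm).
- clip: Spring clip, like a big clothes-peg, 80 g: blue levers up, orange-tipped jaws down. Origin: centre of its steel hinge pin, which runs along its x; z points up from jaws to levers; it opens along its y. It starts clamped upright on the stand's tongue, hinge pin 103 mm above the table, its y square to the tongue's faces. Squeezing the levers together along y opens the jaws.
- clip_mouth (a point): Mid line, 56 mm below the hinge pin, between the jaw tips. Jaws reach 58 mm below the pin and are 26 mm wide (x). Fully open they stand 36 mm apart inside at the tips, 17 mm at 20 mm below the pin, and measure 55 mm over the outside.
- clip_grip (a point): Mid line between the levers, 45 mm above the hinge pin, where to squeeze. Levers 24 mm wide (x), tops 57 mm above the pin and 60 mm apart over the outside at the start; squeezed they end parallel, 28 mm over the outside (from 9 to 63 mm above the pin), at a hard stop: fully open. Spring: 6 N on each lever at first, 10 N fully open, so grip with about 20 N.
- jaw_l (a joint): Opening angle of the clip's +y half, rad: 0 on the stand (tips 6 mm apart), -0.04 shut, 0.27 fully open.
- jaw_r (a joint): The same of its -y half; the two halves are geared and open equally.
- stand: Fixed clip stand: steel base 70 x 90 x 18 mm with an upright aluminium tongue 30 mm (x) x 6 mm (y), its top 69 mm above the table. Origin: centre of the underside.
- pigment_jar: Bystander: jar, 56 mm wide, 70 mm tall.
- size_tin: Bystander: tin, 60 mm wide, 75 mm tall.
- brush: Bystander: brush lying flat.
- finial: Bystander: small gilt turned knob, 48 mm wide, 57 mm tall.
- pumice: Bystander: grey block 50 x 35 x 22 mm.

How it is judged (in metres and radians):
On the way, in this order (a step that is already met when the one before it is completed fails the run):
1. the white board leans on the rest, foot in the groove, back on the bar, let go (angle between board's own z axis and vertical between 0.15 and 0.5 rad and x of board in the frame of rest between -0.034 and -0.006 m and z of board in the frame of rest below 0.024 m and y of board in the frame of rest between -0.045 and 0.045 m and x of board_top in the frame of rest above 0 m and angle between the y axis of board and the x axis of rest, either way round below 0.5 rad and contact force between the fingers and board below 0.3 N and linear speed of board below 0.02 m/s), for 0.3 s.
2. the clip is squeezed wide open and off its stand (value of joint each of jaw_l, jaw_r above 0.2 rad and contact force between the fingers and clip above 2 N and contact force between clip and stand below 0.2 N and distance between clip and stand above 0.12 m), for 0.2 s.
At the end, for the whole second after the job is handed in: White board at rest on the rest, leaning 0.15-0.5 rad, foot in groove within 45 mm of its middle, fingers off it. Clip held off its stand, both halves open over 0.20 rad, jaw tips 12 mm or more below the board's top edge, hinge above it, within 40 mm of its middle, touching neither board nor rest (all of step 1 and value of joint each of jaw_l, jaw_r above 0.2 rad and contact force between the fingers and clip above 2 N and contact force between clip and stand below 0.2 N and x of clip_mouth in the frame of board between -0.04 and 0.04 m and y of clip_mouth in the frame of board between -0.013 and 0.013 m and z of clip_mouth in the frame of board below 0.148 m and z of clip in the frame of board above 0.16 m and angle between the y axis of clip and the y axis of board, either way round below 0.5 rad and contact force between clip and board below 0.3 N and contact force between clip and rest below 0.3 N and linear speed of clip below 0.03 m/s); the arm keeps its last pose, push and grip.
It fails at once if a bystander is disturbed (moved more than 30 mm) (distance of any of red_board, pigment_jar, size_tin, brush, finial, pumice from where it was at the start of the episode above 0.03 m).
It fails at once if the white board is knocked flat (angle between board's own z axis and vertical above 0.8 rad).
It also fails if it takes over 64 s, if anything falls off the work surface, if the arm or the gripper's body presses on something with over 40 N, if the wrist force passes 120 N, or if a joint passes its speed limit or range.

## Working session

There is one attempt and no reset: what is moved stays moved. The work goes in short steps, Python scripts to look and compute and a tool call to move; the robot and the scene stay as the last step left them, time stands still between calls to the robot, and variables do not carry over. Pictures are saved under pics/ and viewed, and the job is handed in when it is done.

Besides the shell and the picture viewer there is one more tool, called after ">>>" as a command line: name --argument value ..., lists and objects as JSON in quotes. play_rows: Moves the arm, as the interface text tells. Its arguments: {"type":"object","properties":{"steps":{"type":"array"}},"required":["steps"]}

```bash
ls; mkdir -p pics; cat > h.py <<'E'
import numpy as np,cv2
from plant import sensors,cams,sign_off
def snap(name,fn):
    p=cams.camera_params(name)
    im,d=cams.get_image(name)
    cv2.imwrite('pics/'+fn+'.png',cv2.cvtColor(im,cv2.COLOR_RGB2BGR))
    np.savez('pics/'+fn+'.npz',im=im,d=d,**{k:np.array(v) for k,v in p.items() if k in('fovy','cx','cy','position','rotation')})
    return im,d,p
E
python3 - <<'E'
from h import *
print(sensors.observe())
for n in('scene','top'):
    im,d,p=snap(n,n+'0');print(n,p,(d>0).mean())
E
```

```text
pics
{'t': 0.0, 'q': array([ 1.04338675e+00,  3.51222876e-01,  1.65245812e+00,  1.78935223e-05,
        1.13913636e+00, -8.46328734e-02]), 'qvel': array([-0.00011988, -0.00172892, -0.00083673,  0.00135394, -0.00039265,
        0.00039558]), 'effort': array([ 1.09088636e-03, -5.06104732e+01, -2.91402447e+01, -4.16601017e-05,
        4.50392705e-03,  7.74785889e-06]), 'eef_pos': array([235.45701689, 496.6573188 , 230.75281687]), 'tcp_rot': array([-3.14037370e+00, -1.19711535e-04,  2.69880838e+00]), 'ft_force': array([ 0.0360477 ,  0.64147719, -0.88554985]), 'moment': array([ 0.02885724, -0.00666625, -0.01672327]), 'opening': 1.0013067605969024}
scene {'fovy': 46.759267871985635, 'cx': 280.004945204227, 'cy': 207.0390751210071, 'position': array([1249.60850437,  257.96887867,  797.61927914]), 'rotation': array([0.79913021, 0.00501341, 1.90383412])} 0.9958843537414966
top {'fovy': 50.24570357659999, 'cx': 275.6966706297383, 'cy': 210.784016668822, 'position': array([ 400.46754754,   27.82551337, 1165.04799531]), 'rotation': array([ 1.76184716e-01,  1.32996842e-03, -1.57544413e+00])} 0.995922619047619
```

View pics/scene0.png

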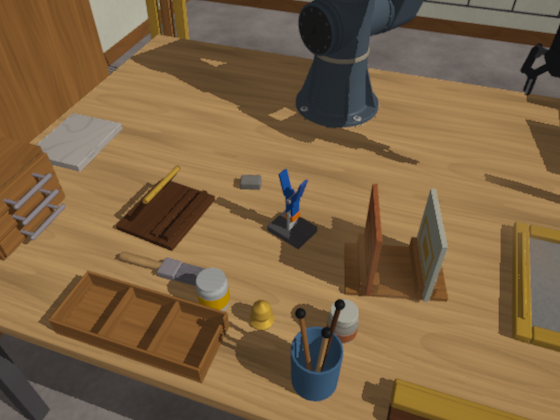

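View pics/top0.png

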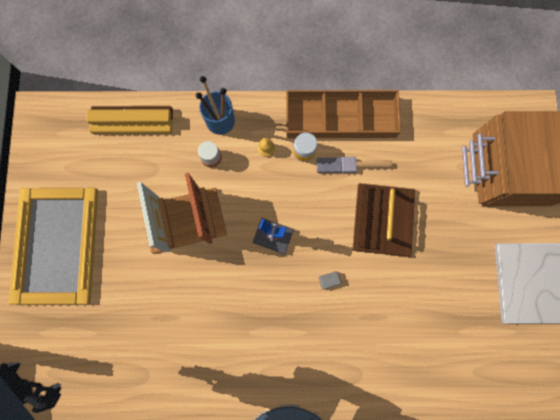

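```bash
cat >> h.py <<'E'
from scipy.spatial.transform import Rotation as R
def cloud(fn):
    z=np.load('pics/'+fn+'.npz');d=z['d'];H,W=d.shape
    f=H/2/np.tan(np.radians(float(z['fovy']))/2)
    v,u=np.mgrid[:H,:W]
    P=np.stack([(u-z['cx'])/f*d,-(v-z['cy'])/f*d,-d],-1)
    P=P@R.from_euler('xyz',z['rotation']).as_matrix().T+z['position']
    P[d<=0]=np.nan
    return P,z['im']
def proj(fn,X):
    z=np.load('pics/'+fn+'.npz');f=210/np.tan(np.radians(float(z['fovy']))/2)
    c=(np.atleast_2d(X)-z['position'])@R.from_euler('xyz',z['rotation']).as_matrix()
    return np.c_[z['cx']+f*c[:,0]/-c[:,2], z['cy']-f*c[:,1]/-c[:,2]]
E
python3 - <<'E'
from h import *
for n in('scene0','top0'):
    P,im=cloud(n)
    z=P[...,2]; print(n,[np.round(P[r,c],1) for r,c in ([(330,60),(150,200)] if n[0]=='t' else [(150,220),(300,480)])])
    # ortho map 1px=1mm
    x0,x1,y0,y1=200,700,-350,350  
    big=np.zeros((x1-x0,y1-y0,3),np.uint8);hh=np.full((x1-x0,y1-y0),-9.)
    m=np.isfinite(z)&(P[...,0]>x0)&(P[...,0]<x1-1)&(P[...,1]>y0)&(P[...,1]<y1-1)&(z>-20)&(z<250)
    X=P[m];C=im[m];o=np.argsort(X[:,2])
    for p,c in zip(X[o],C[o]):
        i=int(x1-1-p[0]);j=int(y1-1-p[1]);big[i:i+2,j:j+2]=c[::-1];
    cv2.imwrite('pics/ortho_'+n+'.png',big)
E
```

```text
scene0 [array([ 319.1, -238.7,   -1.4]), array([598. , 443.1,   1.2])]
top0 [array([305.3, 572.1,   4.7]), array([nan, nan, nan])]
```

View pics/ortho_scene0.png

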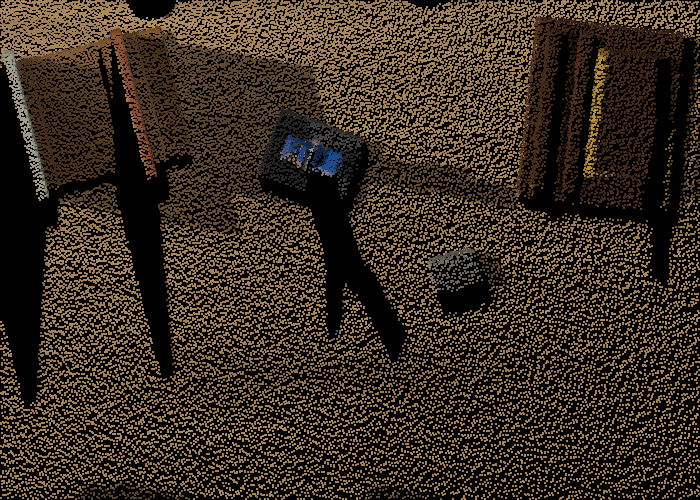

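View pics/ortho_top0.png

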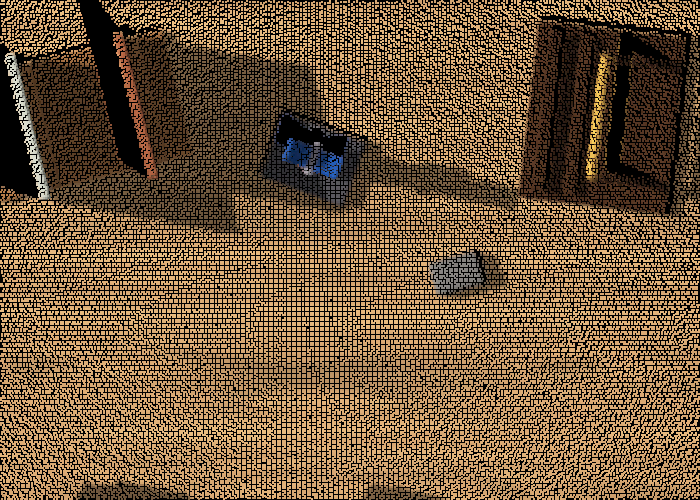

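```bash
cat > m.py <<'E'
from h import *
for n in('scene0','top0'):
    P,im=cloud(n);hsv=cv2.cvtColor(im,cv2.COLOR_RGB2HSV).astype(int)
    X=P.reshape(-1,3);h=hsv.reshape(-1,3)
    ok=np.isfinite(X[:,2])
    def box(a,b): return ok&np.all((X>a)&(X<b),1)
    print('==',n)
    for nm,b in(('white',box((440,270,160),(720,420,185))),('red',box((440,170,160),(720,262,185)))):
        Q=X[b];r=cv2.minAreaRect(Q[:,:2].astype(np.float32)); 
        m=np.median(Q,0);u,s,vt=np.linalg.svd(Q[:,:2]-Q[:,:2].mean(0),full_matrices=False)
        print(nm,b.sum(),'z',np.percentile(Q[:,2],[5,50,95]).round(1),r,'dir',np.degrees(np.arctan2(vt[0,1],vt[0,0])),
          'ends',np.percentile(Q@np.r_[vt[0],0],[1,99]).round(1),'perp',np.percentile(Q@np.r_[vt[1],0],[2,50,98]).round(1),vt[1])
    g=box((450,-360,55),(730,-150,140)); Q=X[g];print('bar',len(Q),cv2.minAreaRect(Q[:,:2].astype(np.float32)),np.percentile(Q,[1,50,99],axis=0).round(1))
    g=box((450,-360,5),(730,-130,60)); Q=X[g];print('rest',len(Q),cv2.minAreaRect(Q[:,:2].astype(np.float32)),np.percentile(Q,[1,50,99],axis=0).round(1))
    # stand/clip
    g=box((450,-60,10),(630,110,26)); Q=X[g];print('stand',len(Q),cv2.minAreaRect(Q[:,:2].astype(np.float32)))
    g=box((450,-60,30),(630,110,180))&(h[:,0]>100)&(h[:,0]<130)&(h[:,1]>120); Q=X[g];print('clipblue',len(Q),cv2.minAreaRect(Q[:,:2].astype(np.float32)),np.percentile(Q,[1,50,99],axis=0).round(1))
    g=box((450,-60,148),(630,110,175)); Q=X[g];print('cliptop',len(Q),cv2.minAreaRect(Q[:,:2].astype(np.float32)))
    g=box((450,-60,85),(630,110,120))&(h[:,1]<80); Q=X[g];print('pin',len(Q), np.median(Q,0) if len(Q) else 0)
E
python3 m.py
```

```text
== scene0
white 483 z [162.2 171.7 173.9] ((574.7133178710938, 324.4358825683594), (152.58970642089844, 11.526981353759766), 14.189780235290527) dir 14.194387515949284 ends [563.2 711.1] perp [168.2 171.6 178.2] [-0.24521242  0.96946937]
red 404 z [162.9 171.9 173.8] ((594.8824462890625, 216.20346069335938), (150.82489013671875, 10.562882423400879), 14.025184631347656) dir 14.146058934037994 ends [557.7 704.6] perp [59.1 63.2 68.9] [-0.24439459  0.96967586]
bar 357 ((585.4571533203125, -259.49896240234375), (41.480621337890625, 130.8245391845703), 80.43083190917969) [[ 523.7 -284.9   57. ]
 [ 604.6 -247.9   98.4]
 [ 650.4 -235.9  103.4]]
rest 3857 ((609.7894287109375, -239.80050659179688), (240.31216430664062, 219.33216857910156), 0.058466073125600815) [[ 498.1 -328.3    6.3]
 [ 609.  -234.6   16.1]
 [ 728.5 -141.7   38.8]]
stand 870 ((543.7257690429688, 37.55364227294922), (93.34521484375, 71.99623107910156), 71.77522277832031)
clipblue 477 ((544.1532592773438, 36.91781234741211), (59.84546661376953, 24.005338668823242), 66.53272247314453) [[527.6  10.1  67.9]
 [546.5  32.9 121.6]
 
[... 768 characters left out ...]
287.8   56.4]
 [ 582.3 -250.5   99.3]
 [ 645.5 -237.9  104.5]]
rest 4040 ((593.2225341796875, -247.09341430664062), (278.9045104980469, 227.64874267578125), 1.4779024124145508) [[ 488.7 -331.     5.4]
 [ 587.1 -241.3   16.1]
 [ 728.6 -139.7   39.1]]
stand 631 ((541.5578002929688, 36.720516204833984), (89.84318542480469, 70.6387710571289), 69.75493621826172)
clipblue 232 ((540.8323364257812, 36.65486145019531), (59.149017333984375, 23.203208923339844), 69.54203796386719) [[522.8   7.5 107.8]
 [541.   42.  136.1]
 [558.5  65.7 163.7]]
cliptop 83 ((540.6778564453125, 36.721736907958984), (59.181854248046875, 22.372512817382812), 69.35147857666016)
pin 50 [539.95567161  37.34613916 109.19325106]
```

```bash
cat > m2.py <<'E'
from h import *
for n in('scene0','top0'):
    P,im=cloud(n);hsv=cv2.cvtColor(im,cv2.COLOR_RGB2HSV).astype(int)
    X=P.reshape(-1,3);h=hsv.reshape(-1,3)
    ok=np.isfinite(X[:,2])
    def box(a,b): return ok&np.all((X>a)&(X<b),1)
    print('==',n)
    g=box((490,-285,80),(680,-225,110)); Q=X[g]
    r=cv2.minAreaRect(Q[:,:2].astype(np.float32));print('bar',len(Q),r,Q[:,2].max())
    dark=h[:,2]<125
    g=box((490,-355,11),(690,-160,22))&dark; Q=X[g];print('base',len(Q),cv2.minAreaRect(Q[:,:2].astype(np.float32)))
    c=np.array(r[0]);ang=np.radians(r[2] if r[1][0]>r[1][1] else r[2]-90)
    for a in(ang,):
        d=np.array([np.cos(a),np.sin(a)]);nn=np.array([d[1],-d[0]]) # back dir candidate (-y)
        g=box((480,-380,4),(690,-130,60));Q=X[g];s=(Q[:,:2]-c)@nn;t=(Q[:,:2]-c)@d
        k=abs(t)<60
        print('dir',np.degrees(a),nn)
        for lo in range(-80,90,4):
            q=k&(s>=lo)&(s<lo+4)
            if q.sum()>5: print(lo,q.sum(),np.percentile(Q[q,2],[10,50,90]).round(1))
        # t extents of z 12..20 pts
        q=(Q[:,2]>12)&(Q[:,2]<20)&(s>10)&(s<60); print('t ext',np.percentile(t[q],[0.5,99.5]))
E
python3 m2.py
```

```text
== scene0
bar 308 ((587.21728515625, -246.7253875732422), (18.9632568359375, 129.861328125), 78.9234619140625) 104.45939757746362
base 2616 ((584.8515014648438, -251.39495849609375), (153.68663024902344, 183.37313842773438), 83.78875732421875)
dir -11.0765380859375 [-0.19212012 -0.98137142]
-76 40 [ 5.1  8.8 15.1]
-72 86 [ 6.6 13.  17. ]
-68 95 [ 7.1 14.5 16.6]
-64 93 [13.5 16.6 26.7]
-60 152 [14.6 22.2 32.6]
-56 145 [15.8 29.3 33.4]
-52 78 [21.3 32.  34.1]
-48 37 [30.8 31.9 34. ]
-44 15 [30.  32.1 33.2]
-36 23 [14.  15.7 17.5]
-32 74 [14.3 16.  22.3]
-28 115 [14.5 18.9 25.8]
-24 114 [15.6 23.4 26.4]
-20 67 [22.6 25.  27.1]
-16 41 [24.  25.3 26.8]
-12 18 [16.2 24.3 26.2]
-8 30 [14.9 16.4 17.8]
-4 53 [13.7 15.5 16.9]
0 58 [13.5 15.5 17.6]
4 61 [12.9 15.3 17.2]
8 69 [13.3 15.  16.6]
12 61 [13.6 15.3 17.1]
16 67 [13.8 15.3 17.1]
20 66 [13.6 15.4 17.2]
24 55 [13.4 15.1 17. ]
28 71 [13.1 15.3 16.9]
32 58 [14.  15.2 16.7]
36 68 [13.7 15.4 17. ]
40 66 [13.7 15.6 17.3]
44 60 [13.7 15.2 17.4]
48 57 [13.6 15.4 18. ]
52 49 [13.5 15.1 17.5]
56 35 [13.8 15.  17.5]
60 11 [14.4 14.8 15.3]
68 17 [14
[... 617 characters left out ...]
13.1 15.4 17.1]
-44 72 [13.2 15.8 17.9]
-40 69 [12.8 15.7 18.5]
-36 67 [12.3 15.7 19.7]
-32 106 [13.3 22.7 28. ]
-28 70 [22.8 25.6 28.9]
-24 69 [23.3 25.4 27.6]
-20 39 [13.  22.  25.8]
-16 64 [12.3 15.2 17.7]
-12 72 [12.6 15.6 17.7]
-8 69 [13.7 15.9 18.2]
-4 67 [12.7 15.2 18. ]
0 75 [12.5 15.2 18.1]
4 57 [13.  15.1 18.3]
8 13 [11.8 15.3 16.6]
20 44 [13.1 15.3 17.7]
24 63 [12.9 16.1 18.9]
28 66 [12.4 14.9 18.3]
32 63 [12.1 15.5 20.3]
36 70 [12.3 15.6 19.5]
40 68 [12.1 15.8 18.4]
44 72 [12.5 15.4 19.8]
48 68 [12.8 15.9 19.3]
52 69 [12.2 15.8 19. ]
56 69 [12.2 15.2 19. ]
60 67 [12.1 15.1 18.7]
64 75 [13.9 16.  18. ]
68 65 [12.5 15.8 18.3]
72 30 [11.7 14.7 16.3]
t ext [-90.19000354  88.46146526]
```

```bash
cat > go.py <<'E'
import sys
from h import *
# usage: go.py x y z [yaw_deg] [tilt] -> delta in current tool axes, plus rotvec
s=sensors.observe();a=[float(v) for v in sys.argv[1:]]
M=R.from_euler('xyz',s['tcp_rot'])
print('t',s['t'],'pos',s['eef_pos'].round(1),'rpy',s['tcp_rot'].round(4),'F',s['ft_force'].round(1),'open',round(85.4*s['opening'],1),'q',s['q'].round(3))
if len(a)>=3:
    print('shift in current axes',M.inv().apply(np.array(a[:3])-s['eef_pos']).round(1))
if len(a)>=4:
    T=R.from_euler('z',a[3],degrees=True)*R.from_euler('x',np.pi)
    if len(a)>4: T=T*R.from_rotvec([-a[4],0,0])
    print('rotvec',(M.inv()*T).as_rotvec().round(3),'shift in target axes',T.inv().apply(np.array(a[:3])-s['eef_pos']).round(1))
E
python3 go.py 573.8 323.3 250 194.1
```

```text
t 0.1 pos [235.5 496.7 230.8] rpy [-3.1406e+00 -1.0000e-04  2.6988e+00] F [-0.5 -0.6  0.7] open 85.5 q [ 1.043  0.351  1.652 -0.     1.139 -0.085]
shift in current axes [-380.   -11.8  -19.2]
rotvec [-0.001 -0.    -0.689] shift in target axes [-285.9 -250.6  -19.2]
```

>>> play_rows --steps '[[[0,0,0],[-10,0,-10],85],[[0,0,0],[-30,-1,-10],85],[[0,0,0],[-45,-1.5,0],85],[[0,0,0],[-45,-1.5,0],85],[[0,0,0],[-45,-1.5,0],85],[[0,0,0],[-45,-1.5,0],85],[[0,0,0],[-45,-1.5,0],85],[[0,0,0],[-45,-1.5,0],85],[[0,0,0],[-40,-1.5,0],85],[[0,0,0],[-25,0,0],85],[[0,0,0],[-5,0,0],85],[[0,0,-0.1],[0,0,0],85]]'

```text
t: 1.3
eef_pos: [574.7, 322.8, 251.4]
tcp_rot: [-3.141, -0.0, 2.798]
ft_force: [-0.6, 0.4, -0.2]
opening: 0.995
```

>>> play_rows --steps '[[[0,0,-0.14],[0,0,0],85],[[0,0,-0.14],[0,0,0],85],[[0,0,-0.14],[0,0,0],85],[[0,0,-0.12],[0,0,0],85],[[0,0,-0.05],[0,0,0],85],[[0,0,0],[0,0,0],85],[[0,0,0],[0,0,0],85]]'

```text
t: 2.0
eef_pos: [573.8, 323.8, 251.6]
tcp_rot: [3.142, 0.0, -2.896]
ft_force: [0.6, -0.0, -0.3]
opening: 0.996
```

```bash
python3 go.py 573.8 323.3 250 194.1; python3 -c "
from h import *
for n in('wrist','top'): snap(n,n+'1')"
```

```text
t 2.0 pos [573.8 323.8 251.6] rpy [ 3.1415e+00  1.0000e-04 -2.8958e+00] F [ 0.6 -0.  -0.3] open 85.1 q [ 0.443  0.535  1.32   0.     1.287 -1.373]
shift in current axes [ 0.1 -0.5  1.6]
rotvec [ 0.  0. -0.] shift in target axes [ 0.1 -0.5  1.6]
```

View pics/wrist1.png

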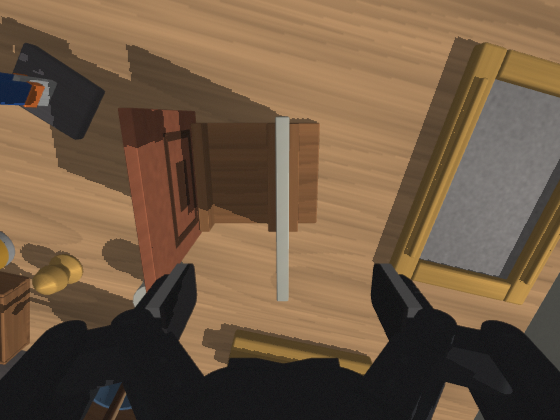

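```bash
python3 - <<'E'
from h import *
P,im=cloud('wrist1');X=P.reshape(-1,3)
g=np.isfinite(X[:,2])&np.all((X>(440,280,160))&(X<(720,380,185)),1)
# exclude fingers by whiteness
c=im.reshape(-1,3).astype(int); g&=c.min(1)>110
Q=X[g];print(len(Q),cv2.minAreaRect(Q[:,:2].astype(np.float32)),np.median(Q[:,2]))
E
```

```text
2233 ((572.9068603515625, 322.8841857910156), (149.04595947265625, 9.265573501586914), 14.249420166015625) 170.93943281178207
```

>>> play_rows --steps '[[[0,0,0],[1,-0.6,10],85],[[0,0,0],[0,0,22],85],[[0,0,0],[0,0,25],85],[[0,0,0],[0,0,25],85],[[0,0,0],[0,0,22],85],[[0,0,0],[0,0,14],85],[[0,0,0],[0,0,5],85],[[0,0,0],[0,0,0],30],[[0,0,0],[0,0,0],0],[[0,0,0],[0,0,0],0],[[0,0,0],[0,0,0],0],[[0,0,0],[0,0,0],0]]'

```text
t: 3.3
eef_pos: [573.4, 323.0, 128.8]
tcp_rot: [3.141, 0.001, -2.894]
ft_force: [0.4, 0.6, 0.6]
opening: 0.138
```

>>> play_rows --steps '[[[0,0,0],[0,0,0],0],[[0,0,0],[0,0,0],0],[[0,0,0],[0,0,0],0],[[0,0,0],[0,0,0],0]]'

```text
t: 3.7
eef_pos: [573.5, 323.0, 128.8]
tcp_rot: [3.141, 0.001, -2.894]
ft_force: [-0.7, -0.5, 5.9]
opening: 0.109
```

>>> play_rows --steps '[[[0,0,0],[0,0,-4],0],[[0,0,0],[0,0,-10],0],[[0,0,0],[0,0,-16],0],[[0,0,0],[0,0,-22],0],[[0,0,0],[0,0,-26],0],[[0,0,0],[0,0,-28],0],[[0,0,0],[0,0,-28],0],[[0,0,0],[0,0,-26],0],[[0,0,0],[0,0,-20],0],[[0,0,0],[0,0,-12],0],[[0,0,0],[0,0,-6],0],[[0,0,0],[0,0,0],0]]'

```text
t: 4.9
eef_pos: [573.3, 322.9, 326.8]
tcp_rot: [3.142, 0.001, -2.894]
ft_force: [0.6, 1.1, -3.0]
opening: 0.11
```

```bash
python3 -c "
from h import *
for n in('scene','wrist'): snap(n,n+'2')"; python3 go.py 587.5 -180 330 173.5
```

```text
t 5.0 pos [573.  322.8 325.3] rpy [-3.1413e+00 -1.5000e-03 -2.8944e+00] F [-0.2 -0.6 -2.3] open 9.1 q [ 0.442  0.487  1.219 -0.     1.438 -1.376]
shift in current axes [ 108.9 -491.1   -4.4]
rotvec [-0.001 -0.001  0.361] shift in target axes [ -71.4 -497.9   -4.7]
```

View pics/scene2.png

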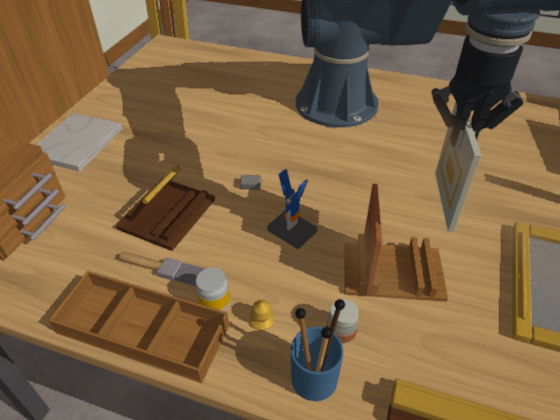

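>>> play_rows --steps '[[[0,0,0.06],[0,0,-2],0],[[0,0,0.1],[0,0,-2],0],[[0,0,0.1],[0,0,-1],0],[[0,0,0.07],[0,-5,0],0],[[0,0,0.03],[-2,-15,0],0],[[0,0,0],[-4,-28,0],0],[[0,0,0],[-5,-38,0],0],[[0,0,0],[-6,-42,0],0],[[0,0,0],[-6,-42,0],0],[[0,0,0],[-6,-42,0],0],[[0,0,0],[-6,-42,0],0],[[0,0,0],[-6,-42,0],0]]'

```text
t: 6.2
eef_pos: [580.9, 21.7, 330.7]
tcp_rot: [-3.141, -0.001, 3.029]
ft_force: [-0.2, 0.3, -2.3]
opening: 0.111
```

>>> play_rows --steps '[[[0,0,0],[-6,-42,0],0],[[0,0,0],[-6,-38,0],0],[[0,0,0],[-6,-28,0],0],[[0,0,0],[-4,-18,0],0],[[0,0,0],[-2,-8,0],0],[[0,0,0],[0,0,0],0],[[0,0,0],[0,0,0],0]]'

```text
t: 6.9
eef_pos: [590.3, -110.7, 331.2]
tcp_rot: [3.141, -0.0, 3.03]
ft_force: [0.2, -0.4, -1.6]
opening: 0.108
```

```bash
python3 go.py 640 -140 330 173.5; python3 -c "
from h import *
snap('wrist','wrist3')"
```

```text
t 6.9 pos [ 590.3 -110.7  331.2] rpy [ 3.1412e+00 -4.0000e-04  3.0297e+00] F [ 0.2 -0.4 -1.6] open 9.2 q [-0.263  0.368  1.381  0.     1.394 -1.722]
shift in current axes [-52.7 -23.6   1.1]
rotvec [ 0.    -0.     0.002] shift in target axes [-52.7 -23.5   1.2]
```

View pics/wrist3.png

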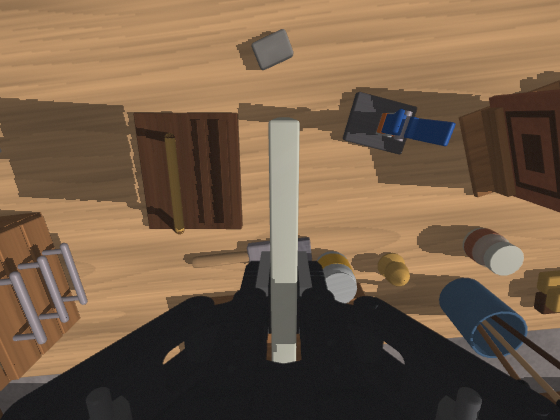

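```bash
cat > m3.py <<'E'
from h import *
import sys
n=sys.argv[1]
P,im=cloud(n);X=P.reshape(-1,3);hs=cv2.cvtColor(im,cv2.COLOR_RGB2HSV).reshape(-1,3).astype(int)
ok=np.isfinite(X[:,2])
def box(a,b): return ok&np.all((X>a)&(X<b),1)
g=box((440,-400,-15),(540,-150,4));print('table z',np.median(X[g,2]))
g=box((480,-360,11),(700,-160,20))&(hs[:,2]<130)
Q=X[g];r=cv2.minAreaRect(Q[:,:2].astype(np.float32));print('base',len(Q),r)
b=box((500,-290,88),(680,-200,112));Q=X[b];print('bar',len(Q),cv2.minAreaRect(Q[:,:2].astype(np.float32)),Q[:,2].max())
lip=box((490,-225,28),(690,-165,36));Q=X[lip];print('lip',cv2.minAreaRect(Q[:,:2].astype(np.float32)),np.median(Q[:,2]))
st=box((490,-240,23),(690,-205,28));Q=X[st];print('strip',len(Q),cv2.minAreaRect(Q[:,:2].astype(np.float32)),np.median(Q[:,2]))
g=box((480,-30,145),(600,100,175));Q=X[g];print('cliptop',len(Q),cv2.minAreaRect(Q[:,:2].astype(np.float32)))
g=box((480,-30,8),(640,110,24));Q=X[g];print('stand',len(Q),cv2.minAreaRect(Q[:,:2].astype(np.float32)))
E
python3 m3.py wrist3
```

```text
table z -0.9681478489629285
base 8142 ((582.8394165039062, -253.58236694335938), (150.1926727294922, 178.23391723632812), 83.3584976196289)
bar 1020 ((582.3607788085938, -252.17189025878906), (17.895729064941406, 129.39805603027344), 83.2899169921875) 101.66232975060694
lip ((588.9262084960938, -197.83897399902344), (12.285247802734375, 158.41839599609375), 83.51423645019531) 30.849094798213514
strip 689 ((585.588134765625, -229.55181884765625), (12.09125804901123, 158.78729248046875), 83.47705841064453) 24.092422506769708
cliptop 549 ((541.3676147460938, 35.95841598510742), (59.792640686035156, 24.01239013671875), 70.32899475097656)
stand 2277 ((540.8564453125, 35.930240631103516), (89.78193664550781, 70.0833740234375), 69.53141021728516)
```

```bash
python3 go.py 583.8 -244.7 290 173.4 0.26
```

```text
t 6.95 pos [ 590.3 -110.5  331.3] rpy [ 3.1413e+00 -2.0000e-04  3.0301e+00] F [ 0.4  0.  -2.6] open 9.5 q [-0.263  0.368  1.381  0.     1.394 -1.722]
shift in current axes [  -8.4 -134.1   41.2]
rotvec [-0.26  -0.001  0.004] shift in target axes [  -8.9 -140.1    5.4]
```

>>> play_rows --steps '[[[0,0,0],[-1,-12,3],0],[[0,0,0],[-1,-24,8],0],[[0,0,0],[-2,-32,10],0],[[0,0,0],[-2,-32,10],0],[[0,0,0],[-1,-22,8],0],[[0,0,0],[-1,-12,2],0],[[-0.04,0,0],[0,0,0],0],[[-0.08,0,0],[0,0,0],0],[[-0.08,0,0.004],[0,0,0],0],[[-0.06,0,0],[0,0,0],0],[[0,0,0],[0,0,0],0],[[0,0,0],[0,0,0],0]]'

```text
t: 8.15
eef_pos: [583.3, -245.7, 290.4]
tcp_rot: [2.883, -0.001, 3.025]
ft_force: [0.6, 0.3, -2.1]
opening: 0.107
```

```bash
python3 go.py 583.8 -244.7 135 173.4 0.26;python3 -c "
from h import *
for n in('scene','wrist'):snap(n,n+'4')"
```

```text
t 8.15 pos [ 583.3 -245.7  290.4] rpy [ 2.8834e+00 -5.0000e-04  3.0251e+00] F [ 0.6  0.3 -2.1] open 9.1 q [-0.569  0.506  1.292  0.233  1.462 -2.062]
shift in current axes [ -0.4 -38.7 150.5]
rotvec [-0.002 -0.    -0.001] shift in target axes [ -0.3 -39.  150.4]
```

View pics/scene4.png

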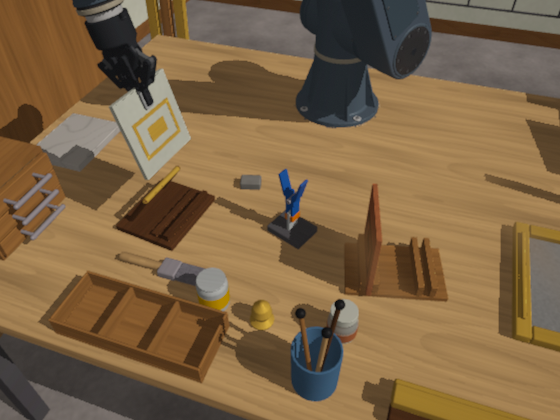

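View pics/wrist4.png

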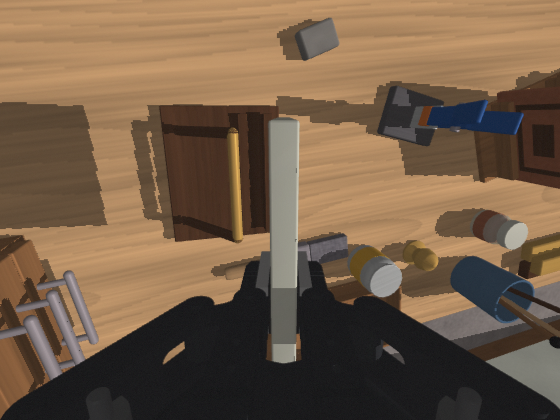

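>>> play_rows --steps '[[[0,0,0],[0,-2.5,10],0],[[0,0,0],[0,-5,20],0],[[0,0,0],[0,-6.5,25],0],[[0,0,0],[0,-6.5,25],0],[[0,0,0],[0,-6,25],0],[[0,0,0],[0,-5,20],0],[[0,0,0],[0,-3,12],0],[[0,0,0],[0,-1.5,6],0],[[0,0,0],[0,0,0],0],[[0,0,0],[0,0,0],0]]'

```text
t: 9.25
eef_pos: [583.8, -244.0, 143.7]
tcp_rot: [2.882, 0.001, 3.025]
ft_force: [0.4, -0.4, -2.7]
opening: 0.107
```

```bash
python3 go.py 583.8 -244.7 130 173.4 0.26;python3 -c "
from h import *
for n in('scene','wrist'):snap(n,n+'5')"
```

```text
t 9.25 pos [ 583.8 -244.   143.7] rpy [2.8823e+00 7.0000e-04 3.0249e+00] F [ 0.4 -0.4 -2.7] open 9.1 q [-0.567  0.64   1.442  0.252  1.185 -2.131]
shift in current axes [-0.1 -4.2 13.1]
rotvec [-0.001  0.001 -0.001] shift in target axes [-0.1 -4.2 13.1]
```

View pics/scene5.png

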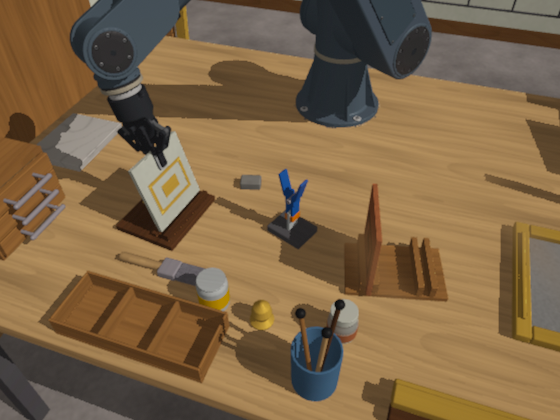

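View pics/wrist5.png

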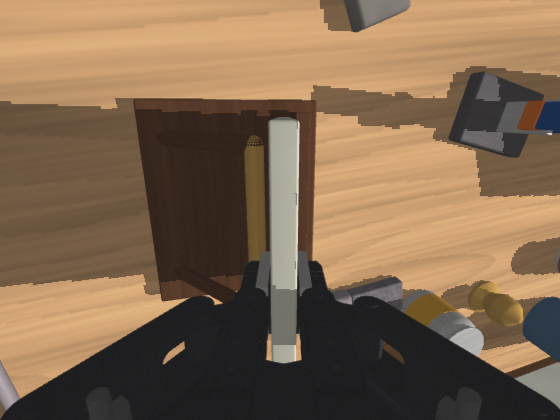

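>>> play_rows --steps '[[[0,0,0],[0,-1,4],0],[[0,0,0],[0,-1,4],0],[[0,0,0],[0,-1,3],0],[[0,0,0],[0,-0.4,1.5],0],[[0,0,0],[0,0,0],0]]'

```text
t: 9.85
eef_pos: [583.2, -243.8, 129.6]
tcp_rot: [2.881, -0.001, 3.025]
ft_force: [0.4, -0.1, -2.1]
opening: 0.108
```

>>> play_rows --steps '[[[0,0,0],[0,-0.3,1],0],[[0,0,0],[0,0,0],0]]'

```text
t: 10.05
eef_pos: [583.4, -244.0, 129.1]
tcp_rot: [2.882, -0.0, 3.025]
ft_force: [-1.5, -0.8, 0.4]
opening: 0.111
```

>>> play_rows --steps '[[[0,0,0],[0,-0.3,1],0],[[0,0,0],[0,0,0],0]]'

```text
t: 10.25
eef_pos: [583.5, -244.2, 129.0]
tcp_rot: [2.882, 0.0, 3.025]
ft_force: [-3.5, 0.6, 8.4]
opening: 0.11
```

>>> play_rows --steps '[[[0,0,0],[0,0,0],20],[[0,0,0],[0,0,0],30],[[0,0,0],[0,0,0],40],[[0,0,0],[0,0,0],50],[[0,0,0],[0,0,0],60],[[0,0,0],[0,0,0],60],[[0,0,0],[0,0,0],60]]'

```text
t: 10.95
eef_pos: [583.4, -243.9, 127.8]
tcp_rot: [2.882, -0.001, 3.025]
ft_force: [-0.7, -0.7, 0.2]
opening: 0.706
```

```bash
python3 -c "
from h import *
for n in('scene','wrist'):snap(n,n+'6')"
```

```text
(no output)
```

View pics/scene6.png

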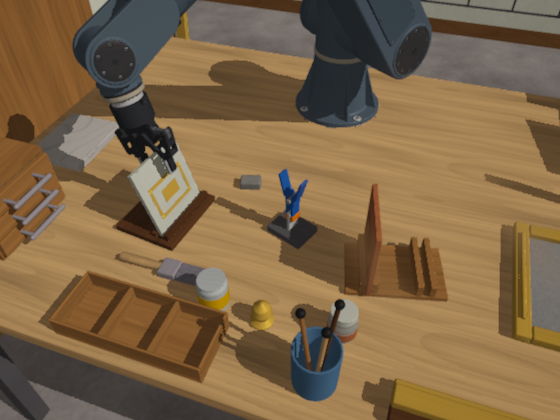

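View pics/wrist6.png

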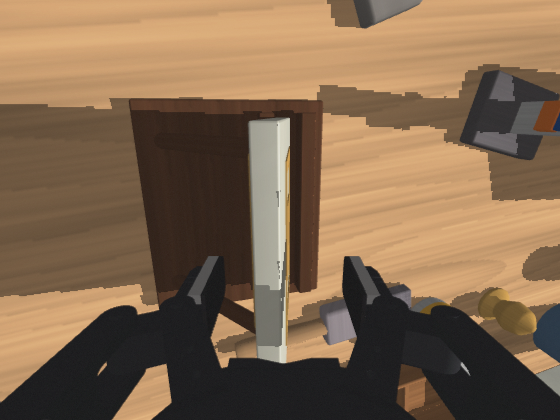

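Board leans on the bar, its top edge (cols 250–290) clear of both pads. Retreating along the tool axis.

>>> play_rows --steps '[[[0,0,0],[0,-2,-8],60],[[0,0,0],[0,-2,-20],60],[[0,0,0],[0,0,-35],70],[[0,0,0],[0,0,-40],85],[[0,0,0],[0,0,-40],85],[[0,0,0],[0,0,-30],85],[[0,0,0],[0,0,-12],85],[[0,0,0],[0,0,0],85],[[0,0,0],[0,0,0],85]]'

```text
t: 11.95
eef_pos: [577.1, -294.6, 304.0]
tcp_rot: [2.881, -0.003, 3.025]
ft_force: [-0.5, 0.8, -0.3]
opening: 0.992
```

```bash
python3 -c "
from h import *
for n in('wrist','scene','top'):snap(n,n+'7')";python3 go.py 541.4 36 250 160.3
```

```text
t 12.1 pos [ 577.2 -294.4  303.9] rpy [ 2.8803e+00 -3.0000e-03  3.0252e+00] F [-1.2  0.  -0. ] open 84.9 q [-0.635  0.539  1.209  0.225  1.529 -2.114]
shift in current axes [ 73.8 299.1 136. ]
rotvec [ 0.26  -0.033  0.226] shift in target axes [145.1 299.   53.9]
```

View pics/wrist7.png

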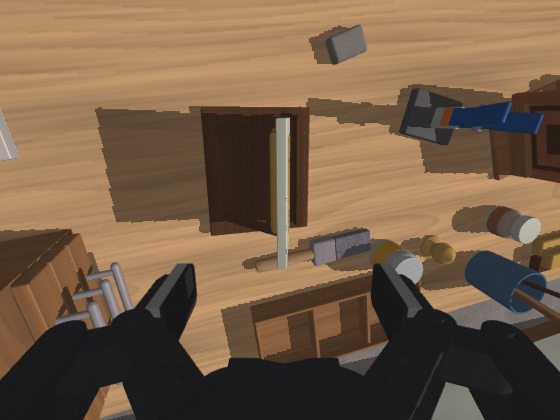

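View pics/scene7.png

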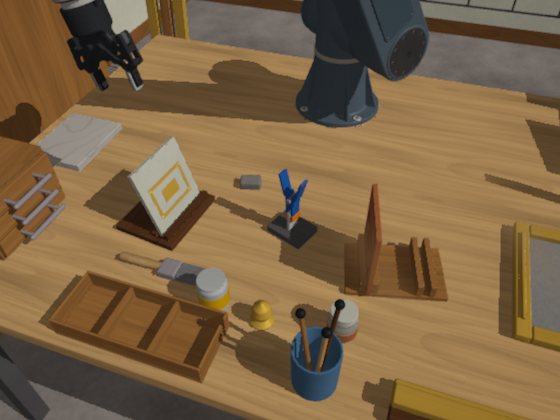

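```bash
cat > m4.py <<'E'
from h import *
import sys
gz=np.array([587.4,-213.9]);n=np.array([-.115,-.9934]);d=np.array([.9934,-.115])
for f in sys.argv[1:]:
    P,im=cloud(f);X=P.reshape(-1,3);c=im.reshape(-1,3).astype(int)
    hs=cv2.cvtColor(im,cv2.COLOR_RGB2HSV).reshape(-1,3).astype(int)
    ok=np.isfinite(X[:,2])&np.all((X>(480,-320,40))&(X<(690,-195,185)),1)&(c.min(1)>90)&(hs[:,1]<70)
    Q=X[ok]; s=(Q[:,:2]-gz)@n-20;t=(Q[:,:2]-gz)@d; z=Q[:,2]
    print(f,len(Q),'t',np.percentile(t,[1,99]).round(1),'z max',np.percentile(z,[90,99]).round(1))
    k=z>np.percentile(z,99)-3.5
    print(' top: s',np.percentile(s[k],[2,50,98]).round(1),'t',np.percentile(t[k],[2,98]).round(1), cv2.minAreaRect(Q[k,:2].astype(np.float32)))
    print(' slope ds/dz', np.polyfit(z[z<155],s[z<155],1) if (z<155).sum()>50 else '')
E
python3 m4.py wrist7 scene7 top7
```

```text
wrist7 1713 t [-74.8  71.4] z max [169.6 170.5]
 top: s [22.9 26.9 31.8] t [-73.1  69.5] ((580.618408203125, -260.9013366699219), (9.511588096618652, 148.64956665039062), 83.32865142822266)
 slope ds/dz [  0.3080297  -29.58377131]
scene7 2600 t [-73.1  74.8] z max [166.5 171.6]
 top: s [18.7 22.7 29.2] t [-70.2  71. ] ((582.5685424804688, -257.7987060546875), (12.151283264160156, 149.83351135253906), 83.25099182128906)
 slope ds/dz [  0.3082505  -31.58919522]
top7 1691 t [-76.  72.] z max [169.6 173.1]
 top: s [21.  24.7 30. ] t [-74.   70.3] ((580.715087890625, -259.0227355957031), (9.965262413024902, 147.8631134033203), 83.30538177490234)
 slope ds/dz [  0.30227466 -29.68803327]
```

>>> play_rows --steps '[[[0.1,0,0],[0,0,0],85],[[0.1,0,0],[0,0,0],85],[[0.06,0,0],[0,0,0],85],[[0,0,0.114],[0,0,0],85],[[0,0,0.114],[0,0,0],85],[[0,0,0],[9,18,0],85],[[0,0,0],[18,37,0],85],[[0,0,0],[20,41,5],85],[[0,0,0],[20,41,5],85],[[0,0,0],[20,41,8],85],[[0,0,0],[20,41,8],85],[[0,0,0],[20,41,10],85]]'

```text
t: 13.3
eef_pos: [545.0, -5.4, 268.7]
tcp_rot: [-3.141, -0.001, 2.797]
ft_force: [0.4, 0.3, -0.1]
opening: 0.997
```

>>> play_rows --steps '[[[0,0,0],[13,27,10],85],[[0,0,0],[5,12,5],85],[[0,0,0],[0,0,0],85],[[0,0,0],[0,0,0],85]]'

```text
t: 13.7
eef_pos: [542.2, 34.6, 254.6]
tcp_rot: [-3.141, -0.001, 2.797]
ft_force: [-0.2, -0.0, -0.7]
opening: 0.992
```

```bash
python3 go.py 541.4 36 250 160.3; python3 -c "
from h import *
snap('wrist','wrist8')"
cat > m5.py <<'E'
from h import *
import sys
for n in sys.argv[1:]:
    P,im=cloud(n);X=P.reshape(-1,3);c=im.reshape(-1,3).astype(int)
    ok=np.isfinite(X[:,2])&(c.max(1)>0)
    blue=(c[:,2]>c[:,0]+40)
    def box(a,b): return ok&np.all((X>a)&(X<b),1)
    for nm,g in(('cliptop',box((480,-30,150),(600,100,175))&blue),('blue',box((480,-30,60),(600,100,175))&blue),('stand',box((480,-30,10),(640,110,24)))):
        Q=X[g];print(n,nm,len(Q),cv2.minAreaRect(Q[:,:2].astype(np.float32)),Q[:,2].max())
E
python3 m5.py wrist8
```

```text
t 13.7 pos [542.2  34.6 254.6] rpy [-3.1411e+00 -6.0000e-04  2.7968e+00] F [-0.2 -0.  -0.7] open 84.7 q [-0.022  0.316  1.641 -0.     1.186 -1.248]
shift in current axes [1.3 1.  4.6]
rotvec [-0.001 -0.001 -0.001] shift in target axes [1.3 1.  4.6]
wrist8 cliptop 538 ((540.7455444335938, 36.5051383972168), (58.42723083496094, 23.658376693725586), 69.71003723144531) 161.7050868105796
wrist8 blue 1627 ((540.51123046875, 36.57069778442383), (58.541778564453125, 23.706520080566406), 70.17749786376953) 161.7050868105796
wrist8 stand 2457 ((535.9419555664062, 38.11564254760742), (90.06048583984375, 60.35249328613281), 70.3359375) 21.505402031723577
```

View pics/wrist8.png

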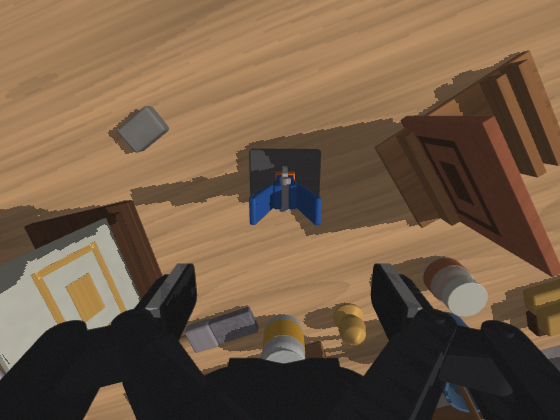

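>>> play_rows --steps '[[[0,0,0],[2,1.2,10],85],[[0,0,0],[0,0,22],85],[[0,0,0],[0,0,26],85],[[0,0,0],[0,0,26],85],[[0,0,0],[0,0,22],85],[[0,0,0],[0,0,14],85],[[0,0,0],[0,0,5],85],[[0,0,0],[0,0,0],85],[[0,0,0],[0,0,0],85]]'

```text
t: 14.65
eef_pos: [541.0, 37.1, 130.4]
tcp_rot: [3.141, 0.001, 2.797]
ft_force: [-1.7, -0.4, 0.1]
opening: 0.993
```

```bash
python3 go.py 540.8 36.4 129 160.3; python3 -c "
from h import *
for n in('wrist','scene'):snap(n,n+'9')"
```

```text
t 14.65 pos [541.   37.1 130.4] rpy [3.1413e+00 7.0000e-04 2.7967e+00] F [-1.7 -0.4  0.1] open 84.8 q [-0.017  0.464  1.763  0.     0.914 -1.243]
shift in current axes [-0.  -0.7  1.4]
rotvec [ 0.     0.001 -0.001] shift in target axes [-0.  -0.7  1.4]
```

View pics/wrist9.png

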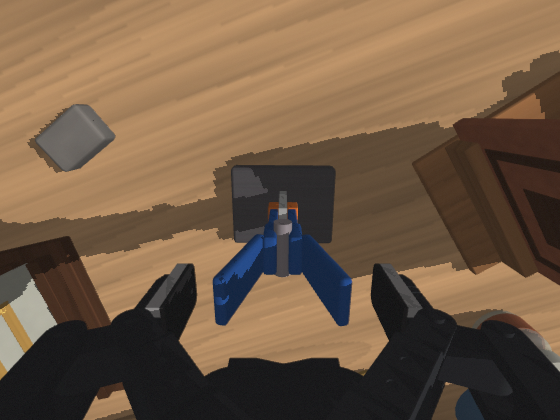

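View pics/scene9.png

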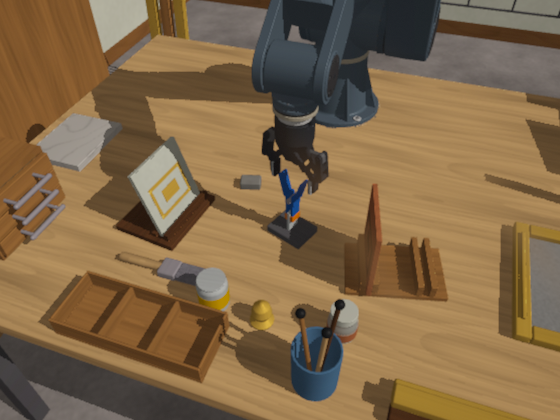

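>>> play_rows --steps '[[[0,0,0],[0,-0.5,2],70],[[0,0,0],[0,0,0],60],[[0,0,0],[0,0,0],50],[[0,0,0],[0,0,0],40],[[0,0,0],[0,0,0],30],[[0,0,0],[0,0,0],15],[[0,0,0],[0,0,0],0],[[0,0,0],[0,0,0],0],[[0,0,0],[0,0,0],0],[[0,0,0],[0,0,0],0]]'

```text
t: 15.75
eef_pos: [540.3, 36.8, 127.6]
tcp_rot: [-3.141, -0.001, 2.797]
ft_force: [0.4, 0.8, -0.2]
opening: 0.291
```

```bash
python3 go.py; python3 -c "
from h import *
for n in('wrist','scene'):snap(n,n+'10')"
```

```text
t 15.75 pos [540.3  36.8 127.6] rpy [-3.1414e+00 -6.0000e-04  2.7969e+00] F [ 0.4  0.8 -0.2] open 24.9 q [-0.018  0.467  1.766  0.     0.909 -1.244]
```

View pics/wrist10.png

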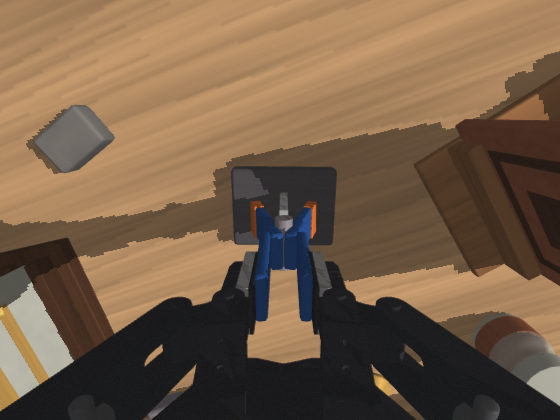

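>>> play_rows --steps '[[[0,0,0],[0,0,-4],0],[[0,0,0],[0,0,-10],0],[[0,0,0],[0,0,-16],0],[[0,0,0],[0,0,-22],0],[[0,0,0],[0,0,-26],0],[[0,0,0],[0,0,-26],0],[[0,0,0],[0,0,-26],0],[[0,0,0],[0,0,-26],0],[[0,0,0],[0,0,-20],0],[[0,0,0],[0,0,-10],0],[[0,0,0],[0,0,-4],0],[[0,0,0],[0,0,0],0]]'

```text
t: 17.05
eef_pos: [540.3, 36.8, 317.5]
tcp_rot: [-3.141, -0.001, 2.797]
ft_force: [0.0, 0.1, -1.6]
opening: 0.296
```

```bash
python3 go.py; python3 -c "
from h import *
for n in('wrist','scene'):snap(n,n+'11')"
```

```text
t 17.05 pos [540.3  36.8 317.5] rpy [-3.1414e+00 -7.0000e-04  2.7969e+00] F [ 0.   0.1 -1.6] open 25.3 q [-0.018  0.26   1.559  0.     1.323 -1.244]
```

View pics/wrist11.png

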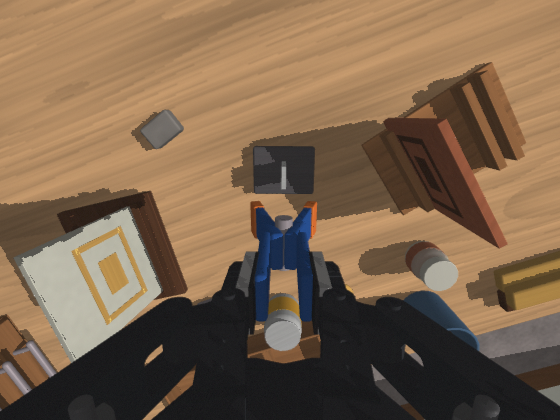

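View pics/scene11.png

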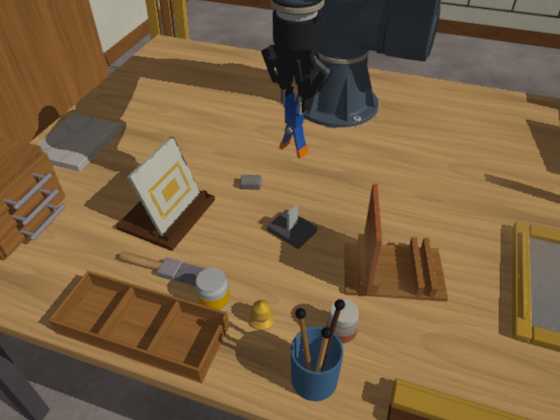

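```bash
python3 go.py 576.6 -298.4 300 173.4
```

```text
t 17.15 pos [540.1  36.8 316.7] rpy [-3.1410e+00 -2.1000e-03  2.7968e+00] F [ 0.1 -0.3 -1.1] open 25.2 q [-0.018  0.261  1.56   0.     1.323 -1.244]
shift in current axes [-147.7 -303.1   16.5]
rotvec [-0.    -0.002 -0.23 ] shift in target axes [ -74.8 -328.7   16.7]
```

>>> play_rows --steps '[[[0,0,-0.06],[0,0,0],0],[[0,0,-0.1],[0,0,0],0],[[0,0,-0.07],[0,0,0],0],[[0,0,0],[-3,-14,0],0],[[0,0,0],[-7,-30,0],0],[[0,0,0],[-9,-38,2],0],[[0,0,0],[-9,-40,2],0],[[0,0,0],[-9,-40,2],0],[[0,0,0],[-9,-40,2],0],[[0,0,0],[-9,-40,2],0],[[0,0,0],[-9,-38,2],0],[[0,0,0],[-7,-28,2],0]]'

```text
t: 18.35
eef_pos: [574.9, -280.6, 302.5]
tcp_rot: [3.142, -0.002, 3.023]
ft_force: [-0.0, 0.0, -0.1]
opening: 0.295
```

>>> play_rows --steps '[[[0,0,0],[-4,-14,2],0],[[0,0,0],[0,-6,1],0],[[-0.05,0,0],[0,0,0],0],[[-0.1,0,0],[0,0,0],0],[[-0.1,0,0],[0,0,0],0],[[-0.048,0,0],[0,0,0],0],[[0,0,0],[0,0,0],0],[[0,0,0],[0,0,0],0]]'

```text
t: 19.15
eef_pos: [577.4, -297.1, 300.5]
tcp_rot: [2.845, -0.001, 3.027]
ft_force: [-0.3, -0.0, -1.0]
opening: 0.292
```

```bash
python3 go.py 576.6 -298.4 292.3 173.4 0.298; python3 -c "
from h import *
for n in('wrist','scene'):snap(n,n+'12')"
```

```text
t 19.15 pos [ 577.4 -297.1  300.5] rpy [ 2.8450e+00 -9.0000e-04  3.0271e+00] F [-0.3 -0.  -1. ] open 25.0 q [-0.65   0.553  1.2    0.254  1.545 -2.133]
shift in current axes [ 0.6 -3.8  7.5]
rotvec [-0.001 -0.001  0.   ] shift in target axes [ 0.6 -3.8  7.5]
```

View pics/wrist12.png

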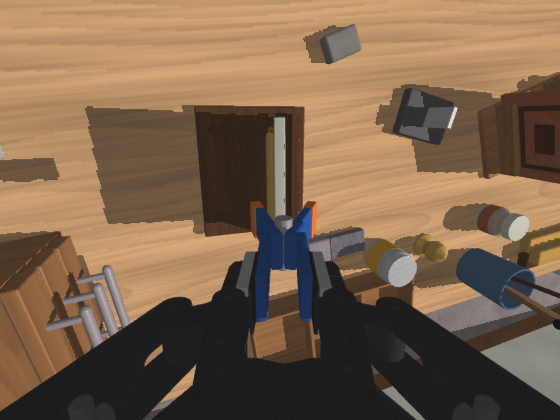

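View pics/scene12.png

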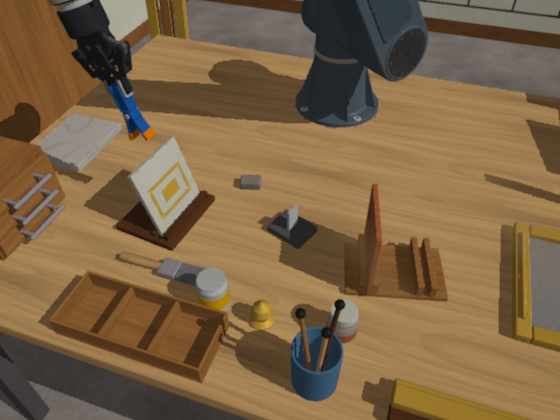

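>>> play_rows --steps '[[[0,0,0],[0.5,-2,3],0],[[0,0,0],[0,-1.8,4],0],[[0,0,0],[0,0,0],0],[[0,0,0],[0,0,0],0]]'

```text
t: 19.65
eef_pos: [576.7, -299.1, 292.6]
tcp_rot: [2.844, -0.001, 3.027]
ft_force: [-0.4, 0.0, -1.1]
opening: 0.292
```

```bash
python3 go.py 578.9 -278.0 225.4 173.4 0.298; python3 -c "
from h import *
snap('wrist','wrist13')
s=sensors.observe();M=R.from_euler('xyz',s['tcp_rot'])
P,im=cloud('wrist13');X=M.inv().apply(P.reshape(-1,3)-s['eef_pos']);c=im.reshape(-1,3).astype(int)
ok=np.isfinite(X[:,2])
# board top edge in tool frame
g=ok&(c.min(1)>110)&(abs(X[:,1])<25)&(X[:,2]>110)&(X[:,2]<150)&(X[:,0]>-90)&(X[:,0]<90);Q=X[g]
print('board',len(Q));zt=np.percentile(Q[:,2],3);print(zt)
k=Q[:,2]<zt+3;print(np.percentile(Q[k],[1,50,99],axis=0).round(1))
k=Q[:,2]>zt+6;print('front face y vs z',np.polyfit(Q[k,2],Q[k,1],1) if k.sum()>30 else k.sum())
o=ok&(c[:,0]>150)&(c[:,1]<130)&(c[:,2]<80)&(X[:,2]>50)&(X[:,2]<100)&(abs(X[:,1])<40)&(abs(X[:,0])<40);Q=X[o];print('orange',len(Q));
for sgn in(-1,1):
  q=Q[Q[:,1]*sgn>0];print(np.percentile(q,[2,50,98],axis=0).round(1))
b=ok&(c[:,2]>c[:,0]+40)&(X[:,2]>-60)&(X[:,2]<60)&(abs(X[:,1])<40)&(abs(X[:,0])<40);Q=X[b];print('blue',np.percentile(Q,[2,50,98],axis=0).round(1))
"
```

```text
t 19.65 pos [ 576.7 -299.1  292.6] rpy [ 2.8435e+00 -9.0000e-04  3.0269e+00] F [-0.4  0.  -1.1] open 24.9 q [-0.653  0.559  1.209  0.255  1.531 -2.14 ]
shift in current axes [ 0.1  0.5 70.5]
rotvec [ 0.    -0.001  0.   ] shift in target axes [ 0.2  0.5 70.5]
board 1066
128.9233625283147
[[-73.5  -4.3 128.6]
 [ 33.2   0.3 130.2]
 [ 74.    4.9 131.8]]
front face y vs z 0
orange 116
[[-12.7 -21.4  74.8]
 [-12.2 -21.4  75. ]
 [-11.8 -21.4  75.1]]
[[-11.3  20.7  74.3]
 [ -0.   22.9  78.4]
 [ 11.8  25.1  87. ]]
blue [[-10.8 -13.4 -26.3]
 [  7.    0.6   3.4]
 [ 11.3  12.8  55.9]]
```

View pics/wrist13.png

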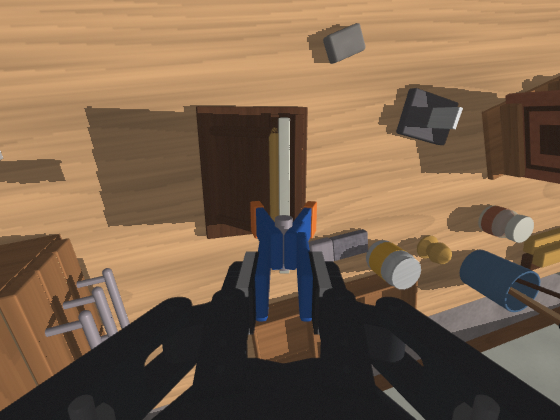

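>>> play_rows --steps '[[[0,0,0],[0,0.3,5],0],[[0,0,0],[0,0,10],0],[[0,0,0],[0,0,12],0],[[0,0,0],[0,0,10],0],[[0,0,0],[0,0,5],0],[[0,0,0],[0,0,0],0],[[0,0,0],[0,0,0],0]]'

```text
t: 20.4
eef_pos: [578.2, -286.7, 252.9]
tcp_rot: [2.844, -0.0, 3.027]
ft_force: [-0.4, 0.4, -0.7]
opening: 0.288
```

```bash
python3 go.py 578.9 -278.4 225.4 173.4 0.298; python3 -c "
from h import *
for n in('wrist','scene'):snap(n,n+'14')"
```

```text
t 20.4 pos [ 578.2 -286.7  252.9] rpy [ 2.8438e+00 -3.0000e-04  3.0269e+00] F [-0.4  0.4 -0.7] open 24.6 q [-0.638  0.575  1.279  0.259  1.444 -2.147]
shift in current axes [ 0.3 -0.1 28.7]
rotvec [-0. -0.  0.] shift in target axes [ 0.3 -0.1 28.7]
```

View pics/wrist14.png

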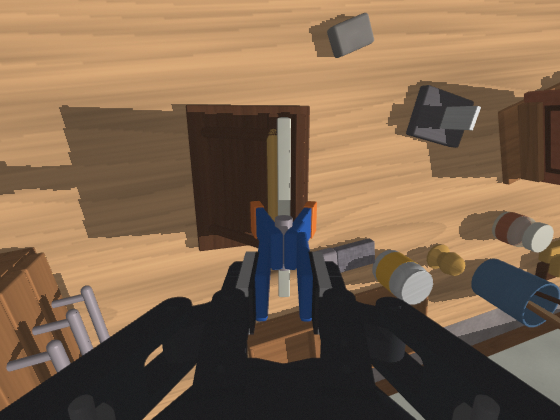

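Board edge (cols 278–290) lies centred between the jaws (250–317). Going the rest of the way.

>>> play_rows --steps '[[[0,0,0],[0,0,4],0],[[0,0,0],[0,0,8],0],[[0,0,0],[0,0,8],0],[[0,0,0],[0,0,6],0],[[0,0,0],[0,0,2.7],0],[[0,0,0],[0,0,0],0],[[0,0,0],[0,0,0],0],[[0,0,0],[0,0,0],0]]'

```text
t: 21.3
eef_pos: [579.1, -278.4, 225.6]
tcp_rot: [2.844, -0.0, 3.027]
ft_force: [-0.5, -0.0, -1.4]
opening: 0.294
```

```bash
python3 go.py 578.9 -278.4 225.4 173.4 0.298; python3 -c "
from h import *
for n in('wrist','scene','top'):snap(n,n+'15')
s=sensors.observe();M=R.from_euler('xyz',s['tcp_rot'])
for f in('wrist15','top15','scene15'):
  P,im=cloud(f);X=M.inv().apply(P.reshape(-1,3)-s['eef_pos']);c=im.reshape(-1,3).astype(int)
  g=np.isfinite(X[:,2])&(c.min(1)>110)&(abs(X[:,1])<15)&(X[:,2]>45)&(X[:,2]<80)&(abs(X[:,0])<90)&(abs(X[:,0])>20);Q=X[g]
  zt=np.percentile(Q[:,2],4);k=Q[:,2]<zt+3;print(f,len(Q),zt,np.percentile(Q[k],[2,50,98],axis=0).round(1))
"; python3 m4.py top15 scene15
```

```text
t 21.3 pos [ 579.1 -278.4  225.6] rpy [ 2.8439e+00 -1.0000e-04  3.0268e+00] F [-0.5 -0.  -1.4] open 25.1 q [-0.627  0.591  1.321  0.263  1.386 -2.152]
shift in current axes [ 0.2 -0.   0.2]
rotvec [-0. -0.  0.] shift in target axes [ 0.2 -0.   0.2]
wrist15 1798 58.70436374564115 [[-71.8  -4.5  58.5]
 [ 35.7   0.1  59.8]
 [ 73.1   4.7  61.1]]
top15 426 56.90757150631154 [[-71.9  -3.5  55.4]
 [-20.1   1.7  58.4]
 [ 72.7   7.4  59.7]]
scene15 489 58.054494660060605 [[-73.   -3.1  57.4]
 [-25.2   5.   59.1]
 [ 72.3   9.   60.8]]
top15 1515 t [-76.   72.4] z max [169.2 172.8]
 top: s [18.4 24.5 30. ] t [-70.8  72.2] ((581.4715576171875, -255.60101318359375), (16.547821044921875, 148.38294982910156), 83.0617446899414)
 slope ds/dz [  0.29877453 -29.15521862]
scene15 2352 t [-73.5  74.7] z max [165.4 171.5]
 top: s [18.4 22.1 29.5] t [-72.7  73.3] ((583.97119140625, -253.7093505859375), (20.153812408447266, 150.74420166015625), 83.22382354736328)
 slope ds/dz [  0.30912259 -31.7215471 ]
```

View pics/wrist15.png

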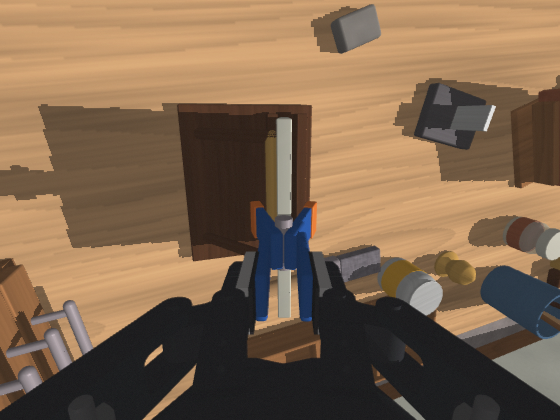

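View pics/scene15.png

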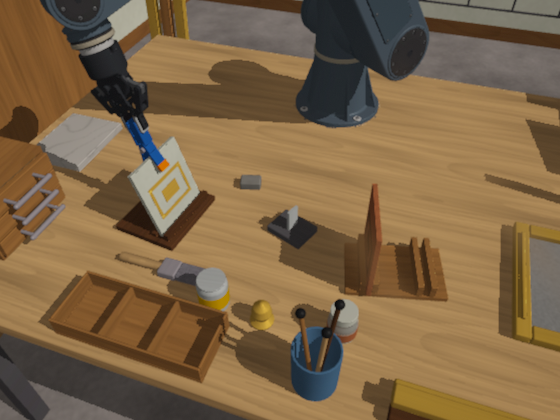

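```bash
python3 -c "
from h import *
s=sensors.observe();print(s['t'],abs(s['qvel']).max(),s['ft_force'],s['opening']);print(sign_off())"
```

```text
21.45 0.00199917234026884 [-0.50314509 -0.17943224 -1.18503547] 0.29105026808793305
the job is handed in; nothing more can be done
None
```

The white board leans in the bench rest and has been let go. The blue clip is held wide open over the middle of its top edge. I handed the job in at 21.5 s, and the hand-in gives no verdict.

**Board:** it leans at about 0.30 rad. Its foot is within 1 mm of mid-groove and it is centred to about 2 mm. It measured the same after the clip came down as before.

**Clip:** by the wrist camera:
- The board's top edge is centred between the jaws to within 1 mm, square to them and near the middle of the board.
- The mouth is about 22 mm below the edge and the hinge about 34 mm above it.
- The finger opening stayed at 25 mm with the levers parallel. Force readings stayed below 2 N, about the clip's own weight, so there is no sign of it touching the board.

**Disagreement:** the fixed cameras put the edge off-centre between the jaws, the top camera by about 2 mm and the scene camera by up to 5 mm. The scene camera had read 1–4 mm off before as well, and part of its sideways figure comes from it seeing the board's front face. I went by the wrist camera. The red board and the other things look unmoved in the last picture.

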